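# Find the packed carton by feel and slide it home on the counter scale

## Robot

A 7-joint arm with a two-finger parallel gripper is mounted at the origin on the work surface. World frame = base frame: x ahead of the robot, y to its left, z up, the work surface at z = 0. Lengths are in m, angles in rad, forces in N, time in s.
With the tool pointing down it reaches from about 0.425 to 0.95 m from the base axis. Payload 4.7 kg.
Tool frame: the origin (TCP) lies midway between the tips of the shut fingers; the grasp point (between the pads) lies 19 mm behind it; z points along the fingers, y is the line along which they close (so a half turn about z gives the same grasp; the last joint's range is limited). The gripper opens to 87 mm and grips with 3 to 60 N. Pads are 19 mm wide; open, the fingers measure 117 mm over their backs; the gripper's body (75 mm by 190 mm) begins 51 mm behind the grasp point.
Start: joints at [-1.374, 0.469, -0.049, 1.532, 0.024, 1.141, -0.082], TCP at [0.151, 0.658, 0.223] pointing down, gripper open.
Joint ranges: [-2.59, 2.59], [-0.33, 1.99], [-1.39, 1.29], [0.1, 2.45], [-1.04, 4.18], [0.21, 1.99], [-2.66, 2.66]. Speed limits (rad/s): [2.57, 2.57, 3.14, 3.14, 3.14, 3.14, 3.14].

## Interface

Orientations are given as a unit quaternion [w, x, y, z].
In Python, from rig import state, snapshot, camera_params, finish_job gives the robot as it stands.
- The arm moves only by the tool drive_tool, never from a script. Its argument "deltas" is one flat list of numbers, 7 for each row, row after row: the shift along the tool's x, y, z as a fraction of full scale, then the turn, a rotation vector about the tool's x, y, z as a fraction of full scale, then the finger opening in mm, from 0 to 87. A call has 1 to 20 rows; each row shifts and turns the commanded pose from where the row before left it, along the tool's axes as they then stand; what a row does not reach is not made up. Full scale, the value 1, is 25 mm for a shift and 6 degrees for a turn. A row lasts 1/12 s, in which the tool goes at most 41.7 mm and 7.16 degrees, less where a joint would pass 70% of its speed; a pose out of reach is approached as far as the arm can. A call with a number of a shift or a turn outside -1 to 1 is refused whole. A call with a gripper value outside its range is refused whole. The fingers move at their own pace and stop on an object; the grip force is fixed at half the most. Time passes only in rows, so rows that do not move let the fingers close. It gives the time, the measured TCP pose, the force, the opening and the grip force at its end, in the units of the state.
- state(): the state, without advancing time (a new reading comes with each control period).
- snapshot(name): name is "side" or "top"; returns the picture (480x640x3 uint8, red, green, blue); there is no depth.
- camera_params(name): a dict with "fx", "fy", "cx", "cy" (pixels), "position" and "rotation" of the camera in the world. Camera axes: x right, y up, looking along -z (the intrinsics and any distortion apply to the point x, -y, -z); pixel columns grow to the right and rows downward; lengths in m; the calibration is good to about 2 mm. A picture is of the moment at which its call begins. camera_params takes no time and is no camera call.
- finish_job(): hands the job in; it is judged then, once.
The state is a dict: "time": time; "qpos": joint angles; "qd": joint speeds; "joint_efforts": joint torques, N m; "tool_pos": TCP position; "tool_rot": TCP orientation; "force": force on the tool from outside, world axes, zero at the start; "ft_torque": the same for the moment, N m; "finger_gap": finger opening in m; "finger_force": force on a finger pad.
Only numpy, scipy, OpenCV 4.12 (cv2) and the standard library are available. Lean on these libraries where they do the work, as an engineer would, in place of code of your own. Each camera call takes 0.05 s, during which the arm holds its last target. There are 200 camera calls.

## Task

Three look-alike closed cartons stand on the packing board: one holds a brass pot, the other two are only stuffed with paper. Feel which is the heavy one by nudging them, then slide that carton onto the weighing plate, right home in the corner against both the back fence and the end fence, so that the plate sinks under it. The light cartons stay upright where they are, with no more than a small nudge of up to 4 cm, and the brass and steel ware around the board is left alone.

Things in the scene. Friction and masses are not known exactly. Their poses are not given: they have to be found in the camera images.
- board: the fixed grey packing board on the counter; origin on the counter; in its frame it reaches x -150 to +140 mm (x away from the robot), y -260 to +290 mm, top at z 24 mm. The cartons' row is at about x = -70 mm, y = -180, -30 and +120 mm, leaving a free lane 140 mm wide along the back fence
- back_fence (a point): middle of the back fence's inner face (x = 120 mm in the board's frame), at its foot: an aluminium bar along the far edge over the board's whole length, 20 mm thick, its top 30 mm above the board's top
- end_fence (a point): middle of the end fence's inner face (y = 270 mm in the board's frame), at its foot: a like bar across the +y end, from x 0 to 140 mm, 20 mm thick, its top 30 mm above the board's top, a grey scale housing 40 mm high behind it
- home (a point): where the centre of a carton's underside comes when it is home in the corner, touching both fences: board frame (70, 220, 24) mm, same axes as the board
- plate (a joint): sinking of the square steel weighing plate (105 x 105 mm, inset level with the board in the corner of the two fences, centred about the home point): 0 empty, grows downwards in m, spring 1.6 N per mm; a light carton sinks it about 1 mm, the heavy one 4 to 6 mm (the reading is noisy)
- carton_a: a closed plain cardboard carton, 100 x 100 mm, 70 mm high, paper tape over its lid; the three look and measure the same and start in a row on the front half of the board. One of the three (any) holds a brass pot and weighs 0.65 to 0.95 kg, the other two hold only paper, 0.13 kg. Origin: centre of its underside; x, y along its sides, z up
- carton_b: a closed plain cardboard carton, 100 x 100 mm, 70 mm high, paper tape over its lid; the three look and measure the same and start in a row on the front half of the board. One of the three (any) holds a brass pot and weighs 0.65 to 0.95 kg, the other two hold only paper, 0.13 kg. Origin: centre of its underside; x, y along its sides, z up
- carton_c: a closed plain cardboard carton, 100 x 100 mm, 70 mm high, paper tape over its lid; the three look and measure the same and start in a row on the front half of the board. One of the three (any) holds a brass pot and weighs 0.65 to 0.95 kg, the other two hold only paper, 0.13 kg. Origin: centre of its underside; x, y along its sides, z up
- bowl_a: bystander: small brass bowl, 70 mm across, 40 mm high, on a brass tray 220 mm across to the right of the board; origin: centre of its underside
- bowl_b: bystander: a second small brass bowl, the same, on the same tray
- tumbler: bystander: steel tumbler, 66 mm across, 85 mm high, to the left of the board; origin: centre of its underside
- pot: bystander: brass pot, 90 mm across, 75 mm high, to the left of the board; origin: centre of its underside
Mind the look-alikes: they are no part of the job. What is shaped like the carton_b but blue or green is not meant.

How it is judged:
By the outcome, as a careful person would: the job done as asked, in the order asked, and still so for the second after the job is handed in, with the robot touching nothing.
It also fails if it takes over 72 s, if anything falls off the work surface, if the arm or the gripper's body presses on something with over 40 N, if the wrist force passes 120 N, or if a joint passes its speed limit or range.

## Working session

There is one attempt and no reset: what is moved stays moved. The work goes in short steps, Python scripts to look and compute and a tool call to move; the robot and the scene stay as the last step left them, time stands still between calls to the robot, and variables do not carry over. Pictures are saved under pics/ and viewed, at most 10 in all, crops included, and the job is handed in when it is done.

Besides the shell and the picture viewer there is one more tool, called after "Request:" by a JSON object that holds its "op" and its "data". drive_tool: Moves the arm, as the interface text tells. Shift numbers are shares of 25 mm and turn numbers shares of 6 degrees, none past 1 either way. Its arguments: {"type":"object","properties":{"deltas":{"type":"array","items":{"type":"number"}}},"required":["deltas"]}

```bash
mkdir -p pics; python3 - <<'E'
from rig import *
import cv2,json
for n in("top","side"):
    cv2.imwrite(f"pics/{n}0.png",snapshot(n)[:,:,::-1]); print(n,camera_params(n))
print(state())
E
```

```text
top {'fx': 562.599703714321, 'fy': 562.599703714321, 'cx': 322.4560272933326, 'cy': 249.3033263621033, 'position': array([ 0.28825755, -0.01261102,  1.51492288]), 'rotation': array([-0.69676038, -0.04986631,  0.03845633,  0.71453442])}
side {'fx': 559.7676761986163, 'fy': 559.7676761986163, 'cx': 321.4279347949091, 'cy': 228.73679073009575, 'position': array([ 0.01211945, -1.05413028,  0.67696844]), 'rotation': array([ 0.8399791 ,  0.49811993, -0.10252993, -0.18920692])}
{'time': 0.1, 'qpos': array([-1.37394838,  0.4693996 , -0.0485991 ,  1.53354691,  0.02413355,
        1.14100976, -0.08230993]), 'qd': array([-0.00024964, -0.00101685,  0.00075939, -0.00241306,  0.00021804,
        0.00101959, -0.00027746]), 'joint_efforts': array([ 6.10330844e-04, -5.09170353e+01, -8.13013455e-02, -2.36828703e+01,
       -6.15267386e-02,  3.44293972e-02,  3.25466715e-05]), 'tool_pos': array([0.15096383, 0.6573586 , 0.2215899 ]), 'tool_rot': array([-5.53634566e-05,  1.12616424e-01,  9.93638139e-01, -8.86687606e-04]), 'force': array([-0.19151683,  0.55199698, -0.4012457 ]), 'ft_torque': array([-0.01947197,  0.00094165, -0.00528135]), 'finger_force': 0.0, 'finger_gap': 0.08714396509159589}
```

View pics/top0.png

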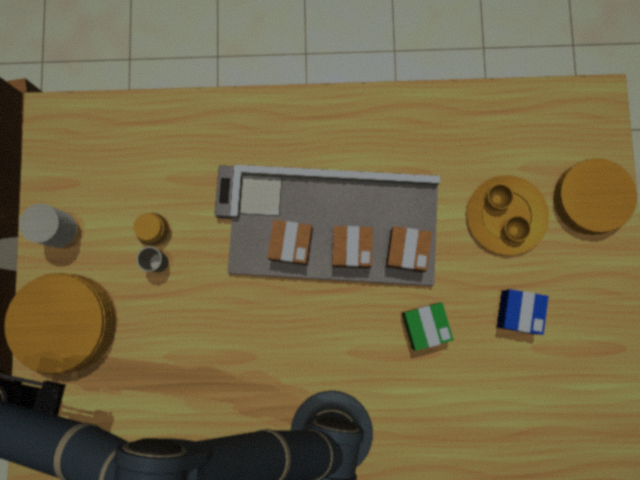

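View pics/side0.png

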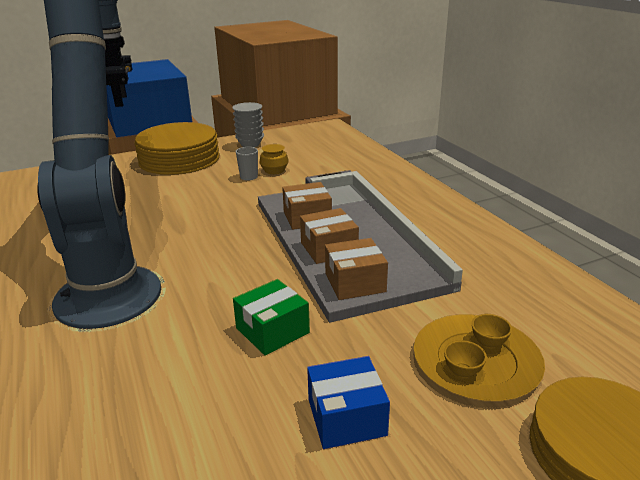

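The top view shows three brown cartons at (290,242), (353,246) and (410,248). The green one (428,327) and the blue one (523,312) are look-alikes off the board. The brown three standing on the grey board fit the description. I'll confirm with an enlarged crop.

```bash
cat > h.py <<'E'
from rig import *
import numpy as np,cv2
from scipy.spatial.transform import Rotation as R
def ray(n,u,v,z):
    c=camera_params(n);q=c["rotation"];d=R.from_quat([*q[1:],q[0]]).apply([(u-c["cx"])/c["fx"],-(v-c["cy"])/c["fy"],-1])
    p=c["position"];return p+d*(z-p[2])/d[2]
def crop(name,x0,y0,x1,y1,s,cam="top"):
    im=snapshot(cam)[y0:y1,x0:x1,::-1]
    cv2.imwrite(f"pics/{name}.png",cv2.resize(im,None,fx=s,fy=s,interpolation=cv2.INTER_CUBIC))
E
python3 -c "
from h import *
crop('c1',210,150,450,295,3.3)"
```

```text
(no output)
```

View pics/c1.png

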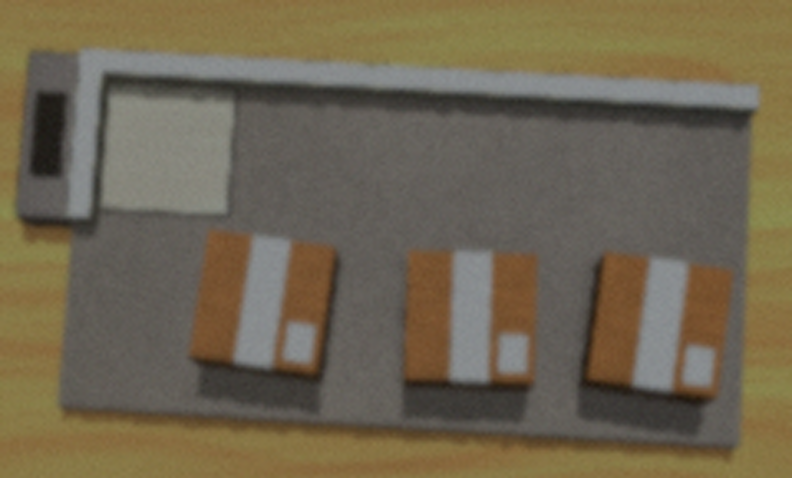

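Confirmed. In the crop, the three brown cartons are centred near (264,303), (470,316) and (659,325), and the plate is in the corner near (167,150).

```bash
cat > m.py <<'E'
from h import *
w=lambda p,z:ray("top",210+p[0]/3.3-.35,150+p[1]/3.3-.35,z)[:2]
a,b=w((62,408),.024),w((735,447),.024); c,d=w((105,74),.054),w((757,107),.054); e=w((92,218),.054)
print("front",a,b,"fence",c,d,"end",e,"width(.55,.27):",np.linalg.norm(a-b))
ey=(a-b)+(c-d);ey/=np.linalg.norm(ey);ex=np.array([ey[1],-ey[0]])
print("yaw",np.degrees(np.arctan2(ex[1],ex[0])),"fence-front",(c-a)@ex,(d-b)@ex)
# origin from front edge x=-150, fence 120 ; y from edges -260/290 and fence 270
ox=np.mean([a@ex+.150,b@ex+.150,c@ex-.12,d@ex-.12]); oy=np.mean([a@ey-.29,b@ey+.26,c@ey-.27])
print([a@ey-.29,b@ey+.26,c@ey-.27,e@ey-.27])
O=ex*ox+ey*oy;print("O",O)
for q in([(209,231),(334,246),(320,376),(192,358)],[(408,250),(538,252),(531,383),(404,381)],[(603,253),(730,267),(715,398),(587,382)]):
    P=np.array([w(p,.094) for p in q]);m=P.mean(0);v=P[0]+P[3]-P[1]-P[2];B=P-O
    print("carton",m,"board",(m-O)@ex,(m-O)@ey,"yaw",np.degrees(np.arctan2(-v[0],v[1])), np.linalg.norm(v)/2)
print("home",O+.07*ex+.22*ey)
E
python3 m.py
```

```text
front [0.4180849  0.26128563] [ 0.37299203 -0.27872018] fence [0.68558559 0.22000875] [ 0.64332269 -0.30412701] end [0.56752496 0.2311751 ] width(.55,.27): 0.5418852698923011
yaw -4.692909111644385 fence-front 0.26998097630100243 0.2715030429184359
[np.float64(0.004615363646144399), np.float64(0.012730628158462348), np.float64(0.005362469144870874), np.float64(0.00683223378440917)]
O [ 0.54408784 -0.03706942]
carton [0.48986077 0.09167311] board -0.06457837346712095 0.12387432965752707 yaw -8.99967947190009 0.09894715451398374
carton [ 0.47492131 -0.06758296] board -0.0664381809679344 -0.036070110839596416 yaw -2.4146301400308707 0.09905778225321905
carton [ 0.46449651 -0.2122751 ] board -0.06499002165656931 -0.18113007786341592 yaw -8.300153765624644 0.09835800557713074
home [0.63185251 0.17646597]
```

```bash
cat >> h.py <<'E'
O=np.array([.5441,-.0371]);ex=np.array([.99665,-.0818]);ey=np.array([.0818,.99665])
def plan(x,y,z,yaw,tilt=0,board=True,n=None):
    "whole-move tool deltas (full-scale units) to pose; yaw/tilt deg; yaw=world yaw of tool y from +y; tilt leans gripper body towards its +x side"
    s=state();q=s["tool_rot"];Rc=R.from_quat([*q[1:],q[0]])
    p=np.array([*(O+x*ex+y*ey),z]) if board else np.array([x,y,z])
    Rt=R.from_euler("z",yaw,degrees=True)*R.from_euler("y",tilt,degrees=True)*R.from_matrix(np.diag([-1.,1,-1]))
    d=Rc.inv().apply(p-s["tool_pos"])/.025; r=np.degrees((Rc.inv()*Rt).as_rotvec())/6
    k=n or int(np.ceil(max(abs(d).max(),abs(r).max())))
    print("t",round(s["time"],2),"F",s["force"].round(2),"board",((s["tool_pos"][:2]-O)@np.array([ex,ey]).T).round(4),"z",s["tool_pos"][2].round(4))
    print("rows",k,"per row",(d/k).round(3),(r/k).round(3))
E
python3 -c "
from h import *
plan(.413,.104,.16,-9,board=False,n=20)"
```

```text
t 0.15 F [ 0.09  0.42 -0.4 ] board [-0.4486  0.6601] z 0.2218
rows 20 per row [-0.758 -0.961  0.125] [-0.001 -0.    -0.033]
```

Request:
{"op": "drive_tool", "data": {"deltas": [-0.76, -0.96, 0.12, 0, 0, -0.033, 50, -0.76, -0.96, 0.12, 0, 0, -0.033, 50, -0.76, -0.96, 0.12, 0, 0, -0.033, 50, -0.76, -0.96, 0.12, 0, 0, -0.033, 50, -0.76, -0.96, 0.12, 0, 0, -0.033, 50, -0.76, -0.96, 0.12, 0, 0, -0.033, 50, -0.76, -0.96, 0.12, 0, 0, -0.033, 50, -0.76, -0.96, 0.12, 0, 0, -0.033, 50, -0.76, -0.96, 0.12, 0, 0, -0.033, 50, -0.76, -0.96, 0.12, 0, 0, -0.033, 50, -0.76, -0.96, 0.12, 0, 0, -0.033, 50, -0.76, -0.96, 0.12, 0, 0, -0.033, 50, -0.76, -0.96, 0.12, 0, 0, -0.033, 50, -0.76, -0.96, 0.12, 0, 0, -0.033, 50, -0.76, -0.96, 0.12, 0, 0, -0.033, 50, -0.76, -0.96, 0.12, 0, 0, -0.033, 50, -0.76, -0.96, 0.12, 0, 0, -0.033, 50, -0.76, -0.96, 0.12, 0, 0, -0.033, 50, -0.76, -0.96, 0.12, 0, 0, -0.033, 50, -0.76, -0.96, 0.12, 0, 0, -0.033, 50]}}

```text
time: 1.82
tool_pos: [0.4322, 0.1126, 0.1624]
tool_rot: [0.0, 0.078, 0.997, 0.0]
force: [0.5, -0.0, 0.5]
finger_gap: 0.0504
finger_force: 0.0
```

```bash
python3 -c "
from h import *
plan(.41,.1045,.05,-9,board=False,n=6);plan(.41,.1045,.05,-9,tilt=10,board=False,n=6)"
```

```text
t 1.82 F [ 0.49 -0.01  0.46] board [-0.1237  0.1401] z 0.1624
rows 6 per row [ 0.138 -0.077  0.75 ] [0.    0.    0.001]
t 1.82 F [ 0.49 -0.01  0.46] board [-0.1237  0.1401] z 0.1624
rows 6 per row [ 0.138 -0.077  0.75 ] [0.    0.278 0.001]
```

Request:
{"op": "drive_tool", "data": {"deltas": [0.4, -0.23, 0, 0, 0, 0, 50, 0.4, -0.23, 0, 0, 0, 0, 50, 0, 0, 0.5, 0, 0, 0, 50, 0, 0, 0, 0, 0, 0, 50]}}

```text
time: 2.15
tool_pos: [0.4076, 0.106, 0.1487]
tool_rot: [-0.002, 0.077, 0.997, -0.0]
force: [0.3, 0.5, -1.3]
finger_gap: 0.0502
finger_force: 0.0
```

```bash
python3 -c "
from h import *
plan(.41,.1045,.05,-9,board=False,n=6);plan(.41,.1045,.05,-9,tilt=10,board=False,n=6)
print(state()['qpos'])"
```

```text
t 2.15 F [ 0.29  0.46 -1.29] board [-0.1477  0.1315] z 0.1487
rows 6 per row [-0.019 -0.007  0.658] [-0.002 -0.005  0.003]
t 2.15 F [ 0.29  0.46 -1.29] board [-0.1477  0.1315] z 0.1487
rows 6 per row [-0.019 -0.007  0.658] [-0.002  0.272  0.003]
[-0.58920952  0.14544102  0.25972047  2.1953793  -0.05223535  0.8098572
  1.1197479 ]
```

Request:
{"op": "drive_tool", "data": {"deltas": [0, 0, 0.65, 0, 0, 0, 50, 0, 0, 0.65, 0, 0, 0, 50, 0, 0, 0.65, 0, 0, 0, 50, 0, 0, 0.65, 0, 0, 0, 50, 0, 0, 0.65, 0, 0, 0, 50, 0, 0, 0.65, 0, 0, 0, 50, 0, 0, 0, 0, 0, 0, 50]}}

```text
time: 2.73
tool_pos: [0.4079, 0.1064, 0.0507]
tool_rot: [-0.002, 0.077, 0.997, -0.001]
force: [-1.6, 0.8, -0.4]
finger_gap: 0.0496
finger_force: 0.0
```

Request:
{"op": "drive_tool", "data": {"deltas": [-0.2, 0, 0, 0, 0, 0, 50, -0.2, 0, 0, 0, 0, 0, 50, -0.15, 0, 0, 0, 0, 0, 50]}}

```text
time: 2.98
tool_pos: [0.4256, 0.1042, 0.0537]
tool_rot: [0.001, 0.078, 0.997, 0.001]
force: [0.3, -0.7, 0.6]
finger_gap: 0.0502
finger_force: 0.0
```

Request:
{"op": "drive_tool", "data": {"deltas": [-0.1, 0, 0, 0, 0, 0, 50, -0.1, 0, 0, 0, 0, 0, 50]}}

```text
time: 3.15
tool_pos: [0.4299, 0.103, 0.0533]
tool_rot: [0.001, 0.078, 0.997, 0.0]
force: [0.6, -0.8, -0.3]
finger_gap: 0.0501
finger_force: 0.0
```

Request:
{"op": "drive_tool", "data": {"deltas": [-0.1, 0, 0, 0, 0, 0, 50, -0.1, 0, 0, 0, 0, 0, 50]}}

```text
time: 3.32
tool_pos: [0.4323, 0.1021, 0.0525]
tool_rot: [-0.002, 0.079, 0.997, -0.0]
force: [-5.0, 0.9, 3.9]
finger_gap: 0.0501
finger_force: 2.8
```

Request:
{"op": "drive_tool", "data": {"deltas": [-0.1, 0, 0, 0, 0, 0, 50, -0.1, 0, 0, 0, 0, 0, 50]}}

```text
time: 3.48
tool_pos: [0.4357, 0.1012, 0.052]
tool_rot: [-0.003, 0.078, 0.997, -0.001]
force: [-6.7, 1.2, 4.3]
finger_gap: 0.0502
finger_force: 3.5
```

Request:
{"op": "drive_tool", "data": {"deltas": [-0.1, 0, 0, 0, 0, 0, 50, -0.1, 0, 0, 0, 0, 0, 50]}}

```text
time: 3.65
tool_pos: [0.4405, 0.1005, 0.052]
tool_rot: [-0.003, 0.078, 0.997, -0.001]
force: [-7.0, 1.0, 5.2]
finger_gap: 0.0506
finger_force: 3.6
```

Request:
{"op": "drive_tool", "data": {"deltas": [-0.1, 0, 0, 0, 0, 0, 50, -0.1, 0, 0, 0, 0, 0, 50]}}

```text
time: 3.82
tool_pos: [0.4455, 0.0998, 0.052]
tool_rot: [-0.003, 0.078, 0.997, -0.0]
force: [-7.1, 0.6, 5.8]
finger_gap: 0.0505
finger_force: 3.6
```

```bash
python3 -c "
from h import *
crop('c2',210,150,450,295,3.3)
plan(.44,.1,.055,-9,board=False)"
```

```text
t 3.87 F [-3.08  1.18 -1.4 ] board [-0.1085  0.1284] z 0.0521
rows 1 per row [ 0.258 -0.028 -0.117] [-0.012 -0.047  0.01 ]
```

View pics/c2.png

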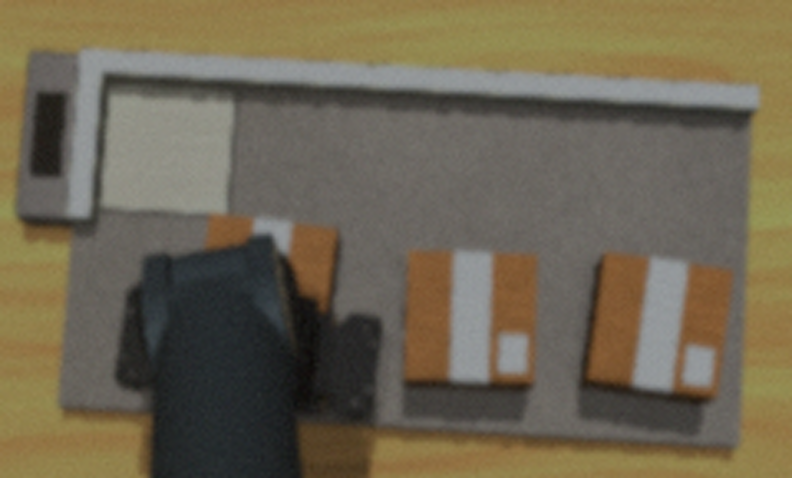

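The left carton slides with a steady drag of about 7 N. A paper-filled one could not give more than about 1.3 N, so this is the heavy one. The crop shows it moved about 11 mm, with the other two untouched.

```bash
python3 -c "
from h import *
plan(.0,.126,.05,-4.7,n=14)"
```

```text
t 3.87 F [-3.08  1.18 -1.4 ] board [-0.1085  0.1284] z 0.0521
rows 14 per row [-0.31   0.016  0.004] [-0.001 -0.003 -0.05 ]
```

Request:
{"op": "drive_tool", "data": {"deltas": [-0.31, 0.016, 0, 0, 0, -0.05, 50, -0.31, 0.016, 0, 0, 0, -0.05, 50, -0.31, 0.016, 0, 0, 0, -0.05, 50, -0.31, 0.016, 0, 0, 0, -0.05, 50, -0.31, 0.016, 0, 0, 0, -0.05, 50, -0.31, 0.016, 0, 0, 0, -0.05, 50, -0.31, 0.016, 0, 0, 0, -0.05, 50, -0.31, 0.016, 0, 0, 0, -0.05, 50, -0.31, 0.016, 0, 0, 0, -0.05, 50, -0.31, 0.016, 0, 0, 0, -0.05, 50, -0.31, 0.016, 0, 0, 0, -0.05, 50, -0.31, 0.016, 0, 0, 0, -0.05, 50, -0.31, 0.016, 0, 0, 0, -0.05, 50, -0.31, 0.016, 0, 0, 0, -0.05, 50]}}

```text
time: 5.03
tool_pos: [0.5577, 0.092, 0.0525]
tool_rot: [-0.0, 0.041, 0.999, 0.0]
force: [-2.9, -0.8, -2.1]
finger_gap: 0.0503
finger_force: 1.6
```

Request:
{"op": "drive_tool", "data": {"deltas": [-0.1, 0, 0, 0, 0, 0, 50, -0.1, 0, 0, 0, 0, 0, 50]}}

```text
time: 5.2
tool_pos: [0.5618, 0.0918, 0.0528]
tool_rot: [-0.001, 0.042, 0.999, 0.0]
force: [-6.9, 0.3, 3.9]
finger_gap: 0.0497
finger_force: 3.4
```

```bash
python3 -c "
from h import *
plan(.013,.126,.05,-4.7,n=4)"
```

```text
t 5.2 F [-6.93  0.34  3.93] board [0.0071 0.13  ] z 0.0528
rows 4 per row [-0.059 -0.04   0.028] [ 0.001 -0.004 -0.003]
```

Request:
{"op": "drive_tool", "data": {"deltas": [-0.08, 0, 0, 0, 0, 0, 50, -0.08, 0, 0, 0, 0, 0, 50]}}

```text
time: 5.37
tool_pos: [0.5654, 0.0916, 0.0528]
tool_rot: [-0.001, 0.041, 0.999, 0.0]
force: [-5.6, 0.8, 1.6]
finger_gap: 0.0497
finger_force: 2.6
```

Request:
{"op": "drive_tool", "data": {"deltas": [-0.08, 0, 0, 0, 0, 0, 50, -0.08, 0, 0, 0, 0, 0, 50]}}

```text
time: 5.53
tool_pos: [0.5655, 0.0916, 0.0526]
tool_rot: [-0.005, 0.041, 0.999, 0.0]
force: [-18.2, 2.4, 11.1]
finger_gap: 0.05
finger_force: 8.9
```

```bash
python3 -c "
from h import *
crop('c3',210,150,450,295,3.3)
plan(.013,.126,.05,-4.7,n=4)"
```

```text
t 5.58 F [-14.68   1.15   9.26] board [0.0108 0.1301] z 0.0526
rows 4 per row [-0.023 -0.041  0.026] [-0.    -0.025 -0.002]
```

View pics/c3.png

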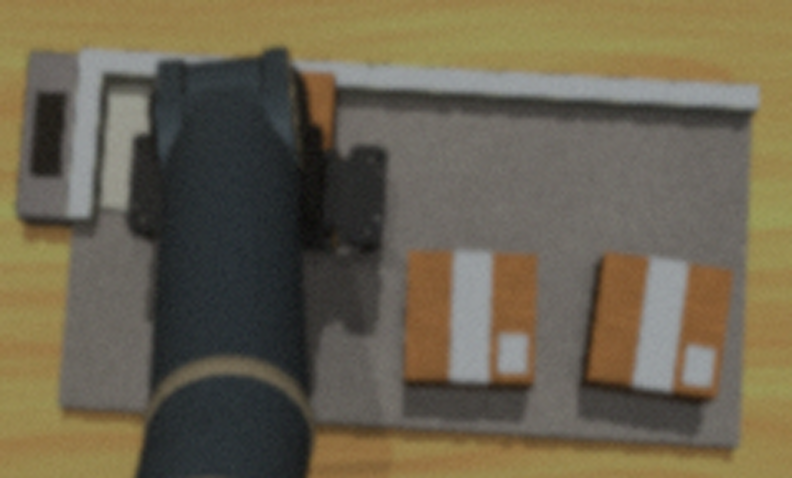

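Request:
{"op": "drive_tool", "data": {"deltas": [0.8, 0, 0, 0, 0, 0, 50, 0.8, 0, -0.5, 0, 0, 0, 50, 0, 0, -1, 0, 0, 0, 50, 0, 0, -1, 0, 0, 0, 50, 0, 0, -1, 0, 0, 0, 50, 0, 0, -0.7, 0, 0, 1, 50, 0, 0, 0, 0, 0, 1, 50, 0, 0, 0, 0, 0, 1, 50, 0, 0, 0, 0, 0, 1, 50, 0, 0, 0, 0, 0, 1, 50, 0, 0, 0, 0, 0, 1, 50, 0, 0, 0, 0, 0, 1, 50, 0, 0, 0, 0, 0, 1, 50, 0, 0, 0, 0, 0, 1, 50, 0, 0, 0, 0, 0, 1, 50, 0, 0, 0, 0, 0, 1, 50, 0, 0, 0, 0, 0, 1, 50, 0, 0, 0, 0, 0, 1, 50, 0, 0, 0, 0, 0, 1, 50, 0, 0, 0, 0, 0, 1, 50]}}

```text
time: 7.25
tool_pos: [0.5322, 0.0944, 0.1588]
tool_rot: [0.001, 0.738, 0.675, 0.002]
force: [-0.9, 0.3, 0.3]
finger_gap: 0.0498
finger_force: 0.0
```

```bash
python3 -c "
from h import *
crop('c4',210,150,450,295,3.3)
plan(.068,.03,.15,-94.7)
print(state()['qpos'])"
```

```text
t 7.3 F [0.13 0.06 0.41] board [-0.0226  0.1302] z 0.1587
rows 4 per row [-0.993  0.915  0.09 ] [ 0.012 -0.002 -0.022]
[-0.72231395  0.35121877  0.58903318  1.95351669 -0.24569765  0.90212066
 -0.10020685]
```

View pics/c4.png

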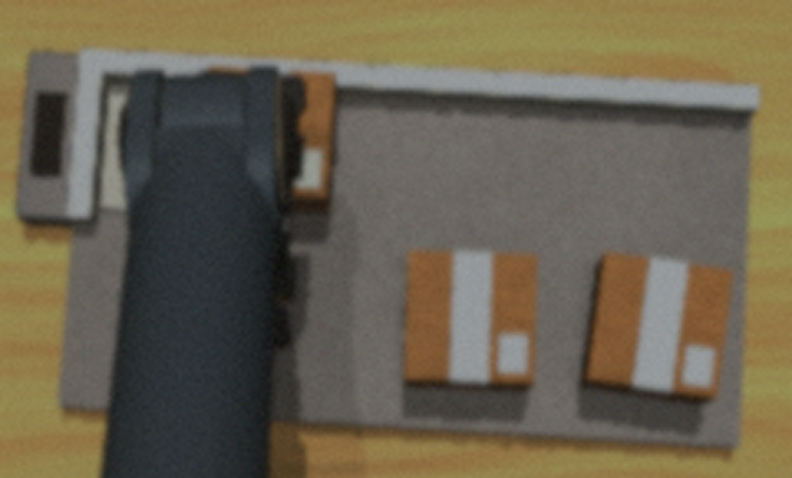

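The carton is flush against the back fence, with its right edge near x=333 in the crop. I'll come round to its -y side.

Request:
{"op": "drive_tool", "data": {"deltas": [-0.99, 0.91, 0, 0, 0, -0.02, 50, -0.99, 0.91, 0, 0, 0, -0.02, 50, -0.99, 0.91, 0, 0, 0, -0.02, 50, -0.99, 0.91, 0, 0, 0, -0.02, 50, 0, 0, 0.2, 0, 0, 0, 50]}}

```text
time: 7.72
tool_pos: [0.6183, -0.0197, 0.1551]
tool_rot: [0.006, 0.735, 0.678, 0.002]
force: [0.3, -0.6, 1.5]
finger_gap: 0.0503
finger_force: 0.0
```

```bash
python3 -c "
from h import *
plan(.068,.03,.052,-94.7,n=5)"
```

```text
t 7.72 F [ 0.34 -0.59  1.5 ] board [0.0726 0.0235] z 0.1551
rows 5 per row [ 0.056 -0.045  0.824] [0.02  0.009 0.003]
```

Request:
{"op": "drive_tool", "data": {"deltas": [0, -0.04, 0.82, 0, 0, 0, 50, 0, -0.04, 0.82, 0, 0, 0, 50, 0, -0.04, 0.82, 0, 0, 0, 50, 0, -0.04, 0.82, 0, 0, 0, 50, 0, -0.04, 0.82, 0, 0, 0, 50, 0.3, 0, 0, 0, 0, 0, 50, 0.3, 0, 0, 0, 0, 0, 50, 0.3, 0, 0, 0, 0, 0, 50]}}

```text
time: 8.38
tool_pos: [0.6112, 0.0122, 0.0514]
tool_rot: [0.001, 0.733, 0.681, 0.001]
force: [0.4, 0.2, 0.3]
finger_gap: 0.0502
finger_force: 0.0
```

```bash
python3 -c "
from h import *
plan(.068,.145,.05,-94.7,n=14)"
```

```text
t 8.38 F [0.43 0.21 0.29] board [0.0628 0.0546] z 0.0514
rows 14 per row [0.258 0.017 0.004] [ 0.002 -0.     0.006]
```

Request:
{"op": "drive_tool", "data": {"deltas": [0.26, 0.02, 0, 0, 0, 0, 50, 0.26, 0.02, 0, 0, 0, 0, 50, 0.26, 0.02, 0, 0, 0, 0, 50, 0.26, 0.02, 0, 0, 0, 0, 50, 0.26, 0.02, 0, 0, 0, 0, 50, 0.26, 0.02, 0, 0, 0, 0, 50, 0.26, 0.02, 0, 0, 0, 0, 50, 0.26, 0.02, 0, 0, 0, 0, 50, 0.26, 0.02, 0, 0, 0, 0, 50, 0.26, 0.02, 0, 0, 0, 0, 50, 0.26, 0.02, 0, 0, 0, 0, 50, 0.26, 0.02, 0, 0, 0, 0, 50, 0.26, 0.02, 0, 0, 0, 0, 50, 0.26, 0.02, 0, 0, 0, 0, 50]}}

```text
time: 9.55
tool_pos: [0.6214, 0.0979, 0.05]
tool_rot: [0.0, 0.734, 0.679, -0.003]
force: [-4.5, -6.6, 1.3]
finger_gap: 0.0498
finger_force: 3.2
```

```bash
python3 -c "
from h import *
crop('c5',210,150,450,295,3.3)
plan(.068,.155,.05,-94.7,n=4)"
```

```text
t 9.6 F [-2.99 -4.41 -0.23] board [0.0662 0.1434] z 0.0499
rows 4 per row [ 0.115  0.019 -0.001] [-0.008  0.006  0.016]
```

View pics/c5.png

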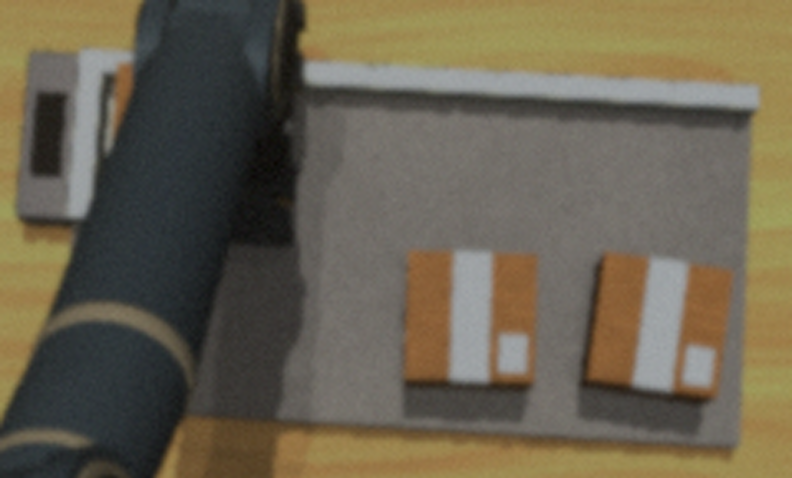

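The carton's left edge is near (118,65) in the crop, still a little short of the end fence. I'll creep on until it stops.

Request:
{"op": "drive_tool", "data": {"deltas": [0.15, 0.01, 0, 0, 0, 0, 50, 0.15, 0.01, 0, 0, 0, 0, 50, 0.15, 0.01, 0, 0, 0, 0, 50, 0.15, 0.01, 0, 0, 0, 0, 50]}}

```text
time: 9.93
tool_pos: [0.6241, 0.1141, 0.0496]
tool_rot: [0.0, 0.734, 0.68, -0.002]
force: [-0.3, -1.0, 0.5]
finger_gap: 0.0502
finger_force: 0.0
```

Request:
{"op": "drive_tool", "data": {"deltas": [0.08, 0, 0, 0, 0, 0, 50, 0.08, 0, 0, 0, 0, 0, 50]}}

```text
time: 10.1
tool_pos: [0.6249, 0.1174, 0.0499]
tool_rot: [0.001, 0.733, 0.68, -0.002]
force: [-4.1, -9.9, 0.4]
finger_gap: 0.0499
finger_force: 5.1
```

Request:
{"op": "drive_tool", "data": {"deltas": [0.08, 0, 0, 0, 0, 0, 50, 0.08, 0, 0, 0, 0, 0, 50]}}

```text
time: 10.27
tool_pos: [0.6245, 0.1176, 0.05]
tool_rot: [0.002, 0.734, 0.679, -0.004]
force: [-6.0, -14.7, 2.7]
finger_gap: 0.0501
finger_force: 8.0
```

Request:
{"op": "drive_tool", "data": {"deltas": [0.06, 0.02, 0, 0, 0, 0, 50, 0, 0, 0, 0, 0, 0, 50, -0.4, 0, 0, 0, 0, 0, 50, -0.8, 0, 0, 0, 0, 0, 50, -0.8, 0, -0.6, 0, 0, 0, 50, 0, 0, -1, 0, 0, 0, 50, 0, 0, -1, 0, 0, 0, 50, 0, 0, -1, 0, 0, 0, 50, -0.8, -0.8, -0.6, 0, 0, 0, 50, -0.8, -0.8, 0, 0, 0, 0, 50, -0.8, -0.8, 0, 0, 0, 0, 50, -0.8, -0.8, 0, 0, 0, 0, 50, -0.8, -0.5, 0, 0, 0, 0, 50, 0, 0, 0, 0, 0, 0, 50]}}

```text
time: 11.43
tool_pos: [0.5208, -0.0216, 0.1569]
tool_rot: [0.0, 0.735, 0.678, 0.001]
force: [-0.6, -0.5, 0.4]
finger_gap: 0.0503
finger_force: 0.0
```

```bash
python3 -c "
from h import *
plan(0,0,.16,-4.7)
s=snapshot('top')[150:255,205:300,::-1];t=snapshot('side')[160:270,250:380,::-1]
cv2.imwrite('pics/c6.png',np.hstack([cv2.resize(s,(380,420),interpolation=2),cv2.resize(t,(420,420),interpolation=2)]))"
```

```text
t 11.43 F [-0.57 -0.49  0.37] board [-0.0245  0.0136] z 0.1569
rows 15 per row [-0.036  0.065 -0.008] [ 0.001 -0.    -1.   ]
```

View pics/c6.png

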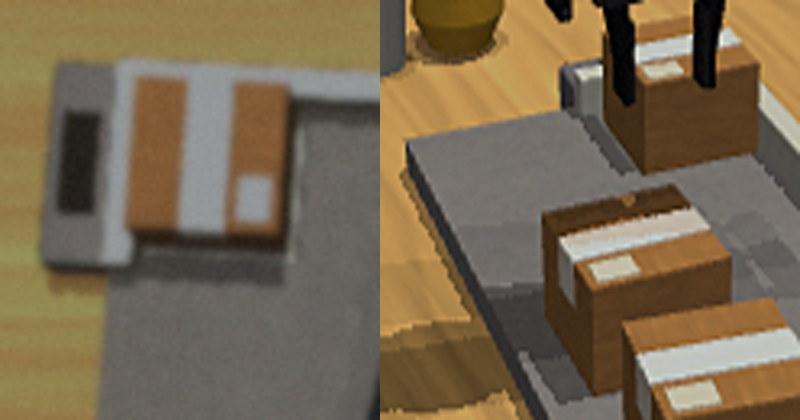

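The carton sits in the corner on the plate, with its top corners in the left panel at (136,77), (288,84), (283,236) and (127,230). The other two are upright. I'll check the numbers.

```bash
python3 -c "
from h import *
P=np.array([ray('top',205+u/4-.4,150+v/4-.4,.089)[:2] for u,v in[(136,77),(288,84),(283,236),(127,230)]])
print(((P-O)@np.array([ex,ey]).T).round(4),((P.mean(0)-O)@np.array([ex,ey]).T))
plan(-.04,.205,.16,-4.7,n=15)"
```

```text
[[0.1192 0.2696]
 [0.1197 0.1702]
 [0.0191 0.1666]
 [0.0176 0.2677]] [0.06890845 0.21851731]
t 11.53 F [ 0.32  0.66 -0.21] board [-0.0217  0.0178] z 0.1567
rows 15 per row [ 0.5   -0.046 -0.008] [ 0.003  0.001 -0.997]
```

Within 1–2 mm of home. One gentle confirming push toward the back fence.

Request:
{"op": "drive_tool", "data": {"deltas": [0, 0, 0, 0, 0, -1, 50, 0, 0, 0, 0, 0, -1, 50, 0, 0, 0, 0, 0, -1, 50, 0, 0, 0, 0, 0, -1, 50, 0, 0, 0, 0, 0, -1, 50, 0, 0, 0, 0, 0, -1, 50, 0, 0, 0, 0, 0, -1, 50, 0, 0, 0, 0, 0, -1, 50, 0, 0, 0, 0, 0, -1, 50, 0, 0, 0, 0, 0, -1, 50, 0, 0, 0, 0, 0, -1, 50, 0, 0, 0, 0, 0, -1, 50, 0, 0, 0, 0, 0, -1, 50, 0, 0, 0, 0, 0, -1, 50, 0, 0, 0, 0, 0, -1, 50]}}

```text
time: 12.78
tool_pos: [0.5248, -0.0157, 0.1558]
tool_rot: [0.001, 0.034, 0.999, 0.0]
force: [-0.9, 0.6, -0.1]
finger_gap: 0.0496
finger_force: 0.0
```

Request:
{"op": "drive_tool", "data": {"deltas": [0.1, 0.97, 0, 0, 0, 0, 50, 0.1, 0.97, 0, 0, 0, 0, 50, 0.1, 0.97, 0, 0, 0, 0, 50, 0.1, 0.97, 0, 0, 0, 0, 50, 0.1, 0.97, 0, 0, 0, 0, 50, 0.1, 0.97, 0, 0, 0, 0, 50, 0.1, 0.97, 0, 0, 0, 0, 50, 0.1, 0.97, 0, 0, 0, 0, 50, 0, 0, 0, 0, 0, 0, 50]}}

```text
time: 13.53
tool_pos: [0.5181, 0.1861, 0.1558]
tool_rot: [0.001, 0.033, 0.999, 0.002]
force: [1.0, -0.1, 0.3]
finger_gap: 0.0499
finger_force: 0.0
```

```bash
python3 -c "
from h import *
plan(-.035,.218,.052,-4.7,n=5)"
```

```text
t 13.53 F [ 0.97 -0.11  0.32] board [-0.0442  0.2203] z 0.1558
rows 5 per row [-0.072 -0.024  0.83 ] [0.009 0.003 0.031]
```

Request:
{"op": "drive_tool", "data": {"deltas": [0, 0, 0.83, 0, 0, 0.03, 50, 0, 0, 0.83, 0, 0, 0.03, 50, 0, 0, 0.83, 0, 0, 0.03, 50, 0, 0, 0.83, 0, 0, 0.03, 50, 0, 0, 0.83, 0, 0, 0.03, 50, -0.4, 0, 0, 0, 0, 0, 50, -0.4, 0, 0, 0, 0, 0, 50, -0.4, 0, 0, 0, 0, 0, 50, -0.4, 0, 0, 0, 0, 0, 50, -0.2, 0, 0, 0, 0, 0, 50]}}

```text
time: 14.37
tool_pos: [0.5661, 0.1739, 0.0529]
tool_rot: [0.002, 0.046, 0.999, 0.001]
force: [0.2, -1.2, -0.2]
finger_gap: 0.05
finger_force: 0.0
```

Request:
{"op": "drive_tool", "data": {"deltas": [-0.1, 0, 0, 0, 0, 0, 50, -0.1, 0, 0, 0, 0, 0, 50]}}

```text
time: 14.53
tool_pos: [0.5683, 0.1734, 0.0518]
tool_rot: [0.0, 0.046, 0.999, 0.0]
force: [-0.2, 1.0, 0.1]
finger_gap: 0.0501
finger_force: 0.0
```

Request:
{"op": "drive_tool", "data": {"deltas": [-0.1, 0, 0, 0, 0, 0, 50, -0.1, 0, 0, 0, 0, 0, 50]}}

```text
time: 14.7
tool_pos: [0.5721, 0.1732, 0.0514]
tool_rot: [-0.001, 0.045, 0.999, 0.0]
force: [-3.2, 0.5, -0.1]
finger_gap: 0.0501
finger_force: 1.4
```

Request:
{"op": "drive_tool", "data": {"deltas": [-0.08, 0, 0, 0, 0, 0, 50, -0.08, 0, 0, 0, 0, 0, 50]}}

```text
time: 14.87
tool_pos: [0.5726, 0.1732, 0.0505]
tool_rot: [-0.004, 0.044, 0.999, -0.0]
force: [-12.4, 1.2, 4.0]
finger_gap: 0.0501
finger_force: 5.6
```

Request:
{"op": "drive_tool", "data": {"deltas": [0.6, 0, 0, 0, 0, 0, 50, 0.8, 0, 0, 0, 0, 0, 50, 0.4, 0, -0.8, 0, 0, 0, 50, 0, 0, -1, 0, 0, 0, 50, 0, 0, -1, 0, 0, 0, 50, 0, 0, -1, 0, 0, 0, 50, 0, -0.8, 0, 0, 0, 0, 50, 0, -0.8, 0, 0, 0, 0, 50, 0, -0.8, 0, 0, 0, 0, 50, 0, -0.8, 0, 0, 0, 0, 50, 0, -0.5, 0, 0, 0, 0, 50, 0, 0, 0, 0, 0, 0, 50, 0, 0, 0, 0, 0, 0, 50]}}

```text
time: 15.95
tool_pos: [0.5236, 0.0846, 0.1464]
tool_rot: [0.0, 0.046, 0.999, 0.0]
force: [0.4, 0.4, 0.2]
finger_gap: 0.05
finger_force: 0.0
```

```bash
python3 -c "
from h import *
plan(-.035,.218,.052,-4.7,n=5)
s=snapshot('top')[150:290,205:450,::-1];t=snapshot('side')[130:270,220:400,::-1]
cv2.imwrite('pics/c7.png',np.hstack([cv2.resize(s,(480,274),interpolation=2),cv2.resize(t,(310,274),interpolation=2)]))"
```

```text
t 15.95 F [0.44 0.43 0.24] board [-0.0304  0.1197] z 0.1464
rows 5 per row [0.045 0.786 0.756] [ 0.001  0.001 -0.019]
```

View pics/c7.png

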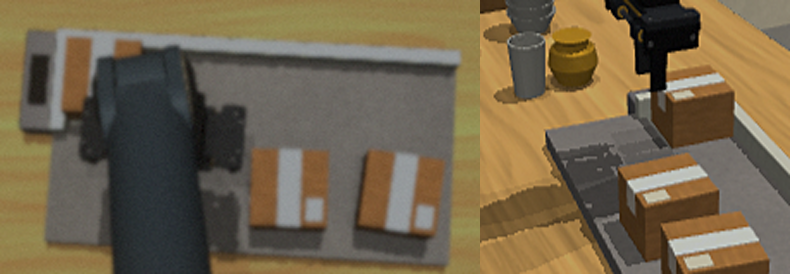

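The carton is home in the corner (left panel, near (100,75)). The push stopped hard at the same x as the fence stop earlier, the light cartons have not moved, and the tool is clear.

```bash
python3 -c "
from rig import *
print(finish_job())"
```

```text
the job is handed in; nothing more can be done
None
```

I slid the heavy carton (left of the row as the robot sees it) onto the weighing plate, home against both fences, and handed the job in at about 16 s. I nudged only that carton: its steady 7 N drag is far more than a paper-filled one could give. The plate reading was not available to me, but the other two cartons were never touched.

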